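# Line up a set meal against the serving rail

### The job

Set out the order on the steel counter: gently push the black soup bowl along the counter onto its red ring, up against the wooden rail, and push the lunch box onto its blue outline so that its long side lies flush along the rail. Use only the outside of the fingers: keep both sliding upright on the counter, do not grip, lift or tip them, and leave the teacup and everything else where it stands. Finish with the gripper clear of everything.

Things in the scene. Friction and masses are not known exactly. Their poses are not given: they have to be found in the camera images.
- bowl: open soup bowl, matt black outside, red inside, 0.2 to 0.45 kg; outer diameter 114 mm, straight upright wall between 18 and 56 mm above the counter, foot 86 mm across, 65 mm high. Origin: centre of its underside; z up along its axis (its yaw is arbitrary and does not matter).
- box: closed lunch box, black with a dark red lid (fixed to it) and a thin gold band; 100 mm along its x, 150 mm along its y (long sides are its two x faces), 56 mm high, upright faces, 0.3 to 0.65 kg. Origin: centre of its underside; its +x side is the long side that must go flush against the rail.
- bowl_spot (a point): centre, on the counter, of the painted red ring (114 mm outer diameter, flat, nothing to catch on) that touches the rail: where the bowl's origin belongs. x points square to the rail, from the robot's side towards the rail; y along the rail; z up. The rail's face lies 57 mm along +x.
- box_spot (a point): centre, on the counter, of the painted blue rectangular outline (100 mm by 150 mm, flat) that touches the rail: where the box's origin belongs. Axes as for bowl_spot; the rail's face lies 50 mm along +x. About 310 to 350 mm along the rail from bowl_spot, to either side.
- rail: fixed straight wooden rail on the counter, 620 mm long (its y), 14 mm thick, 22 mm high, in front of the robot. Origin: middle of the length of its face on the robot's side, at counter height; +x points square through the rail, away from the robot. It cannot move.
- teacup: bystander: small blue-glazed teacup, 60 mm across, 62 mm high, standing loose at the rail between the two marks; leave alone. Origin: centre of underside.
- soy: bystander: amber sauce bottle with a red cap, 56 mm across, 130 mm high, beyond the rail. Origin: centre of underside.
- spare1: bystander: orange-brown soup bowl, red inside, 108 mm across, 62 mm high, beyond the rail. Origin: centre of underside.
- spare2: bystander: another such orange-brown soup bowl beyond the rail. Origin: centre of underside.
- dish: bystander: white sauce dish, 84 mm across, 22 mm high, beyond the rail. Origin: centre of underside.
- jug: bystander: white jug with a handle, 100 mm across, 120 mm high, far to the robot's right. Origin: centre of underside.
- paddle: bystander: rice paddle lying flat, far to the robot's left. Origin: on its underside, near the middle of its length; it lies along its x.
Mind the look-alikes: they are no part of the job. What is shaped like the bowl but green or turquoise is not meant. Leave any green look-alike of the box alone.

How it is judged:
By the outcome, as a careful person would: the job done as asked, in the order asked, and still so for the second after the job is handed in, with the robot touching nothing.
It also fails if it takes over 58 s, if anything falls off the work surface, if the arm or the gripper's body presses on something with over 40 N, if the wrist force passes 120 N, or if a joint passes its speed limit or range.

### The arm

A 6-joint arm with a two-finger parallel gripper is mounted at the origin on the work surface. World frame = base frame: x ahead of the robot, y to its left, z up, the work surface at z = 0. Lengths are in m, angles in degrees, forces in N, time in s.
With the tool pointing down it reaches from about 0.275 to 1 m from the base axis. Payload 8.4 kg.
Tool frame: the origin (TCP) lies midway between the tips of the shut fingers; the grasp point (between the pads) lies 19 mm behind it; z points along the fingers, y is the line along which they close (so a half turn about z gives the same grasp; the last joint's range is limited). The gripper opens to 85 mm and grips with 20 to 120 N. Pads are 22 mm wide; open, the fingers measure 114 mm over their backs; the gripper's body (76 mm by 85 mm) begins 54 mm behind the grasp point. The pads swing forward as they close: fully open they stand 13 mm farther back than shut.
Start: joints at [-73.247, 20.225, 93.587, -0, 66.188, -0.138], TCP at [0.182, -0.598, 0.231] pointing down, gripper open.
Joint ranges: [-150.9, 150.9], [-52.94, 120.26], [3.33, 152.33], [-74.26, 254.26], [0, 154.13], [-172.89, 172.89]. Speed limits (degrees/s): [127.2, 127.2, 159.86, 180, 180, 180].

### API

Orientations are given as a 3x3 rotation matrix whose columns are the frame's x, y, z axes.
In Python, from cell import * gives the robot as it stands. Calls block until the motion is done:
- move_ptp(position, orientation): joint-space move of the TCP to a pose.
- move_l(position, velocity=0.15, orientation=None, contact_N=None): straight line of the TCP; orientation=None keeps the orientation; velocity is the mean speed in m/s. With contact_N (N) it stops when the force on the tool has changed by that much, and returns True; else False.
- move_joints(angles): joint-space move.
- move_gripper(opening, strength=None): finger opening in m; strength is the grip in N (None keeps the last); returns when the fingers have stopped.
- pause(seconds).
- ik(position, orientation): joint angles nearest the present ones, or None.
- read_camera(name): name is "side" or "top"; returns (picture, depth): 420x560x3 uint8, red, green, blue; 420x560 float32, m along the optical axis (not along the pixel's ray), 0 where there is no reading.
- camera_info(name): a dict with "mtx" (3x3 intrinsics, pixels), "k1" (the pictures are not rectified: a ray, as slopes to the right and down, at radius r is drawn at 1 + k1 r^2 times it, then the intrinsics apply), "view" (4x4, takes a point from world to camera coordinates). Camera axes: x right, y down, z forward; pixel columns grow to the right and rows downward; lengths in m; the calibration is good to about 2 mm. A picture is of the moment at which its call begins. camera_info takes no time and is no camera call.
A pose or a line that the arm cannot do raises PlanningError and nothing moves.
- hand_in(): hands the job in; it is judged then, once.
Readings, each from a call of its own:
- get_t(): time.
- get_joint_positions(): joint angles.
- get_qd(): joint speeds.
- get_joint_torque(): joint torques, N m.
- get_eef_pos(): TCP position.
- get_tcp_rot(): TCP orientation.
- get_wrist_force(): force on the tool from outside, world axes, zero at the start.
- get_moment(): the same for the moment, N m.
- get_grip_width(): finger opening in m.
- get_finger_force(): force on a finger pad.
Only numpy, scipy, OpenCV 4.12 (cv2) and the standard library are available. Lean on these libraries where they do the work, as an engineer would, in place of code of your own. Each camera call takes 0.05 s, during which the arm holds its last target. There are 200 camera calls.

## Working session

There is one attempt and no reset: what is moved stays moved. The work goes in short steps, each a Python script; the robot and the scene stay as the last script left them, time stands still between calls to the robot, and variables do not carry over. Pictures are saved under pics/ and viewed, at most 10 in all, crops included, and the job is handed in when it is done.

```bash
mkdir -p pics; ls
cat > h.py <<'E'
from cell import *
import numpy as np, cv2
def px2w(cam,u,v,depth=None,z=None):
    c=camera_info(cam);K=np.array(c["mtx"]);V=np.array(c["view"])
    k=c["k1"];d=np.array([k,0,0,0,0.])
    s=cv2.undistortPoints(np.array([[[u,v]]],float),K,d)[0,0]
    r=np.array([s[0],s[1],1.]);R=V[:3,:3];t=V[:3,3];o=-R.T@t;w=R.T@r
    if z is not None: return o+w*(z-o[2])/w[2]
    return o+w*depth
def w2px(cam,p):
    c=camera_info(cam);V=np.array(c["view"])
    q=V[:3,:3]@np.array(p,float)+V[:3,3]
    return cv2.projectPoints(q.reshape(1,1,3),np.zeros(3),np.zeros(3),np.array(c["mtx"]),np.array([c["k1"],0,0,0,0.]))[0].ravel()
def snap(cam,name,crop=None,s=1):
    im,d=read_camera(cam)
    np.savez('pics/'+name+'.npz',im=im,d=d)
    a=im[:,:,::-1]
    if crop: a=a[crop[1]:crop[3],crop[0]:crop[2]]
    cv2.imwrite('pics/'+name+'.png',cv2.resize(a,None,fx=s,fy=s,interpolation=cv2.INTER_CUBIC))
    return im,d
E
python3 - <<'E'
from h import *
for c in("top","side"):
    snap(c,c+"0",s=1.4); i=camera_info(c); V=np.array(i["view"]); print(c,i["mtx"],i["k1"],V.round(3).tolist(), (-V[:3,:3].T@V[:3,3]).round(3))
print(get_t(),get_eef_pos(),get_tcp_rot())
E
```

```text
pics
top [[429.71759612   0.         277.63515836]
 [  0.         429.71759612 206.63045495]
 [  0.           0.           1.        ]] 0.014036667006466478 [[0.02, -1.0, 0.009, -0.043], [-0.995, -0.021, -0.094, 0.558], [0.094, -0.007, -0.996, 1.334], [0.0, 0.0, 0.0, 1.0]] [ 0.431 -0.022  1.38 ]
side [[386.39500284   0.         278.21533127]
 [  0.         386.39500284 205.47056605]
 [  0.           0.           1.        ]] -0.06966580994033655 [[0.907, -0.421, -0.005, -0.508], [-0.313, -0.667, -0.677, 0.211], [0.282, 0.615, -0.736, 1.306], [0.0, 0.0, 0.0, 1.0]] [ 0.159 -0.876  1.102]
0.1 [ 0.18147057 -0.59761214  0.23063227] [[ 9.56852600e-01  2.90573501e-01 -3.78417849e-04]
 [ 2.90573747e-01 -9.56851804e-01  1.23423169e-03]
 [-3.45477952e-06 -1.29093609e-03 -9.99999167e-01]]
```

View pics/top0.png

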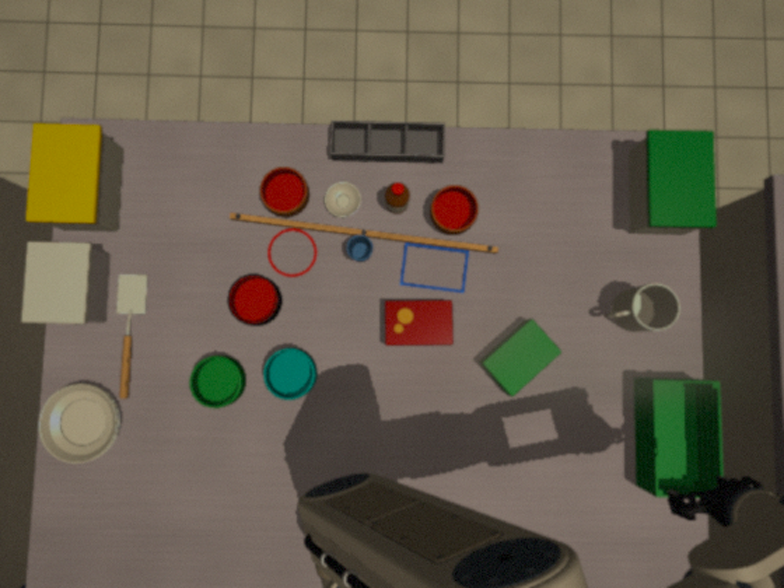

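View pics/side0.png

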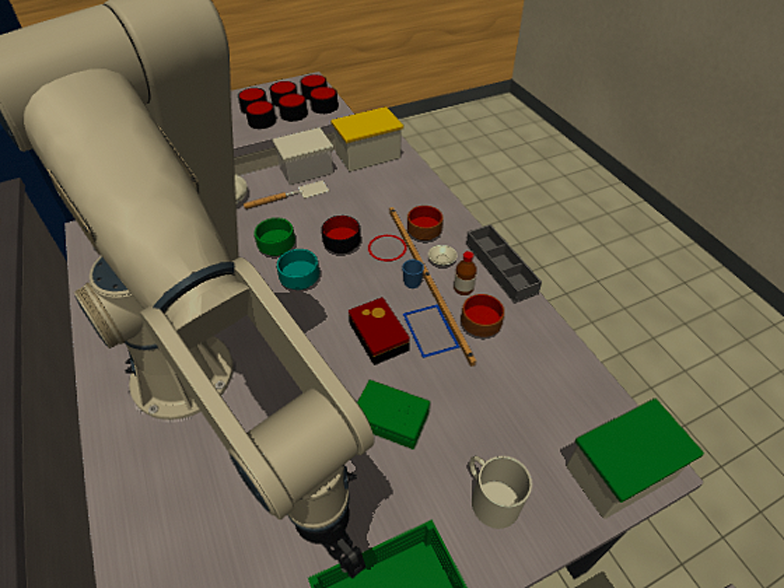

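The top picture shows (in 1.4x pixels) the black bowl at (254,300), its red ring at (292,252), the red box at (418,322) and its blue outline at (434,268), with the teacup at (358,248). Bowl candidates are this black one, green (217,380), turquoise (290,372), and orange-brown bowls beyond the rail at (284,190) and (453,208). Only (254,300) is black outside (side view 341,233). Box candidates are red (418,322) and green (521,357), and the red one fits. I'll confirm both in one crop.

Run:
```python
import cv2
a=cv2.imread('pics/top0.png'); z=__import__('numpy').load('pics/top0.npz')['im'][:,:,::-1]
cv2.imwrite('pics/crop1.png',cv2.resize(z[140:260,155:365],None,fx=3.8,fy=3.8,interpolation=cv2.INTER_CUBIC))
```

```text
(no output)
```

View pics/crop1.png

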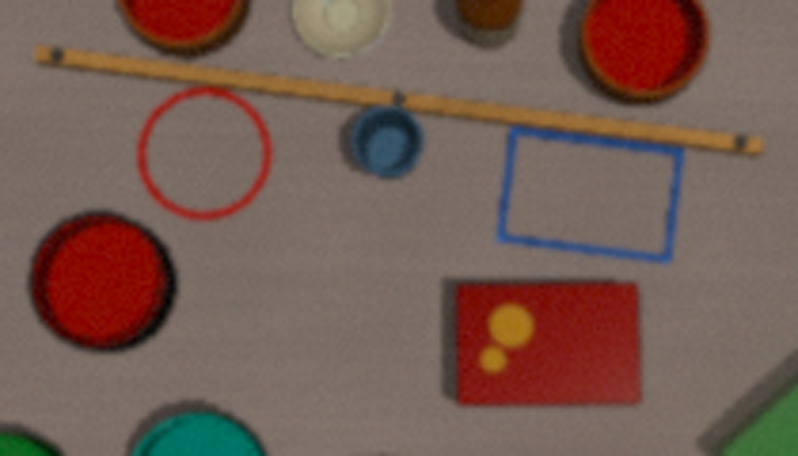

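The crop confirms the black-walled bowl with centre about (103,281), the red ring at (205,153), and the box lid corners (457,283), (638,283), (641,404), (457,405). The blue outline corners are (513,128), (683,150), (671,261), (499,241). The rail runs from (37,55) to (762,147).

Run:
```python
from h import *
def P(u,v,z): return px2w("top",155+(u+.5)/3.8-.5,140+(v+.5)/3.8-.5,z=z)
print("ring",P(205,153.5,0).round(4),"diam",np.linalg.norm(P(139,153,0)-P(271,153,0)),np.linalg.norm(P(205,88,0)-P(205,219,0)))
print("bowl",P(103,281,.065).round(4),"diam",np.linalg.norm(P(30,281,.065)-P(176,281,.065)),np.linalg.norm(P(103,211,.065)-P(103,351,.065)))
z=np.load('pics/top0.npz');im=z['im'].astype(int);d=z['d']
# masks
r,g,b=im[...,0],im[...,1],im[...,2]
def reg(m,x0,y0,x1,y1):
    k=np.zeros_like(m);k[y0:y1,x0:x1]=1
    v,u=np.nonzero(m&k);return np.c_[u,v].astype(float)
q=reg((b>r+25)&(b>g+15),280,165,340,215)
W=np.array([px2w("top",u,v,z=0)[:2] for u,v in q])
rc=cv2.minAreaRect(W.astype(np.float32));print("blue",len(q),rc,cv2.boxPoints(rc).round(4).tolist())
q=reg((r>g+50)&(b<80)&(d>0),266,205,330,252)
W=np.array([px2w("top",u,v,z=.056)[:2] for u,v in q]);rc=cv2.minAreaRect(W.astype(np.float32));print("lid",len(q),rc,cv2.boxPoints(rc).round(4).tolist())
q=reg((r>b+40)&(r<g+85)&(g>b+15),160,150,360,185)
for p in [(37,47),(762,139),(37,63),(762,154),(398,107)]: print("rail",P(*p,.022).round(4))
print("cup",P(386,141,.062).round(4))
for n,c in [("lid",(145+0+145,0))]:pass
for nm,(u,v) in dict(lid=(300,230),bowl=(182,214),cnt=(240,230),cup=(256,177)).items(): print(nm,px2w("top",u,v,depth=d[v,u]).round(4))
# rim of bowl by depth
pts=[]
for v in range(185,245):
    for u in range(155,210):
        if d[v,u]>0:
            p=px2w("top",u,v,depth=d[v,u])
            if p[2]>.045: pts.append(p)
pts=np.array(pts);print("rim",len(pts),pts.min(0),pts.max(0),cv2.minEnclosingCircle(pts[:,:2].astype(np.float32)))
pts=[]
for v in range(200,255):
    for u in range(262,335):
        if d[v,u]>0:
            p=px2w("top",u,v,depth=d[v,u])
            if p[2]>.035: pts.append(p)
pts=np.array(pts);print("boxd",len(pts),np.median(pts,0),cv2.minAreaRect(pts[:,:2].astype(np.float32)))
pr=[]
for v in range(140,190):
    for u in range(160,360):
        if d[v,u]>0 and r[v,u]>b[v,u]+45 and g[v,u]>b[v,u]+18: pr.append(px2w("top",u,v,z=.022))
pr=np.array(pr);print(len(pr))
```

```text
ring [0.6431 0.1936 0.    ] diam 0.11230271312360017 0.11284083399894325
bowl [0.5276 0.2618 0.065 ] diam 0.11725151794148662 0.11316076492828231
blue 337 ((0.6150099039077759, -0.13519318401813507), (0.15040189027786255, 0.10061319917440414), 83.65238189697266) [[0.5566999912261963, -0.20440000295639038], [0.6567000150680542, -0.21549999713897705], [0.67330002784729, -0.06599999964237213], [0.5733000040054321, -0.05490000173449516]]
lid 1452 ((0.4843153953552246, -0.0974338948726654), (0.09809698164463043, 0.14755092561244965), 2.6108365058898926) [[0.4320000112056732, -0.026000000536441803], [0.43869999051094055, -0.17339999973773956], [0.5367000102996826, -0.1688999980688095], [0.5299999713897705, -0.0215000007301569]]
rail [0.7273 0.3345 0.022 ]
rail [ 0.662  -0.2777  0.022 ]
rail [0.7136 0.3339 0.022 ]
rail [ 0.6492 -0.2778  0.022 ]
rail [0.6828 0.0293 0.022 ]
cup [0.647  0.0369 0.062 ]
lid [ 0.485  -0.1018  0.055 ]
bowl [0.5296 0.2706 0.0204]
cnt [0.4833 0.0872 0.0026]
cup [0.6555 0.0401 0.0051]Traceback (most recent call last):
  File "<stdin>", line 26, in <module>
  File "h.py", line 4, in px2w
    c=camera_info(cam);K=np.array(c["mtx"]);V=np.array(c["view"])
ValueError: time passes only in moves, steps and waits
```

```bash
cat >> h.py <<'E'
from functools import lru_cache
camera_info=lru_cache(None)(camera_info)
A=np.radians(-6.1); N=np.array([np.cos(A),np.sin(A)]); T=np.array([-np.sin(A),np.cos(A)])
def w(n,t): return n*N+t*T
def nt(p): return np.array([p[:2]@N,p[:2]@T])
def Rd(d):
    d=np.array(d)/np.linalg.norm(d)
    return np.array([[d[0],d[1],0],[d[1],-d[0],0],[0,0,-1.]])
def p3(p,z): return [float(p[0]),float(p[1]),z]
E
python3 - <<'E'
from h import *
tq=px2w("top",290/1.4,372/1.4,z=.065)[:2]; gr=px2w("top",217/1.4,380/1.4,z=.065)[:2]
print("turq",tq,"green",gr)
b=np.array([.5276,.2618]); g=w(.6189,.2608); d=(g-b)/np.linalg.norm(g-b); e=np.array([-d[1],d[0]])
for back in (.064,.08,.09):
    c=b-back*d
    f=[c+s*e*h+k*d for s in(-1,1) for h in(.022,.037) for k in(-.011,.011)]
    print(back,c,d,min(np.linalg.norm(x-tq) for x in f)-.057,min(np.linalg.norm(x-gr) for x in f)-.057)
    print(ik(p3(c,.015),Rd(d)))
print(ik(p3(w(.38,-.045),.015),Rd(N)), get_t())
E
```

```text
turq [0.37089732 0.17861287] green [0.35088899 0.33505606]
0.064 [0.47249818 0.29435441] [ 0.86096593 -0.50866263] 0.05867704874514875 0.05750607515838955
[ 3.17674768e+01  3.11289584e+01  1.10226229e+02 -2.54444375e-14
  3.86448130e+01  1.52342266e+02]
0.08 [0.45872273 0.30249301] [ 0.86096593 -0.50866263] 0.0573412966911618 0.04152252659121756
[ 3.32454278e+01  3.06992612e+01  1.11136025e+02 -2.54444375e-14
  3.81647139e+01  1.53820217e+02]
0.09 [0.45011307 0.30757964] [ 0.86096593 -0.50866263] 0.05763813700361355 0.03153582675676365
[ 3.41886567e+01  3.04431303e+01  1.11678578e+02 -2.54444375e-14
  3.78782912e+01  1.54763446e+02]
[-1.30781728e+01  2.13152377e+01  1.31209838e+02 -2.54444375e-14
  2.74749241e+01  8.30218272e+01] 0.1
```

Run:
```python
from h import *
b=np.array([.5276,.2618]); g=w(.596,.2608); d=(g-b)/np.linalg.norm(g-b)
R=Rd(-d)
move_gripper(.044)
c=b-.09*d
move_ptp(p3(c,.2),R); print(get_t())
move_l(p3(c,.018),.2)
print(get_t(),get_wrist_force(),get_eef_pos(),get_grip_width())
hit=move_l(p3(b-.055*d,.018),.04,contact_N=1.5)
p=np.array(get_eef_pos()); print(hit,"dist to est. centre",np.linalg.norm(p[:2]-b),get_wrist_force(),get_t())
im,dd=snap("top","t1",(140,120,380,300),3.3); print(get_t())
```

```text
3.9083
4.9667 [0.78611487 0.49025322 0.73532234] [0.45486572 0.31426044 0.01884044] 0.043889901884475675
True dist to est. centre 0.0662207411439695 [0.26124939 0.51986027 0.93441613] 5.575
5.625
```

View pics/t1.png

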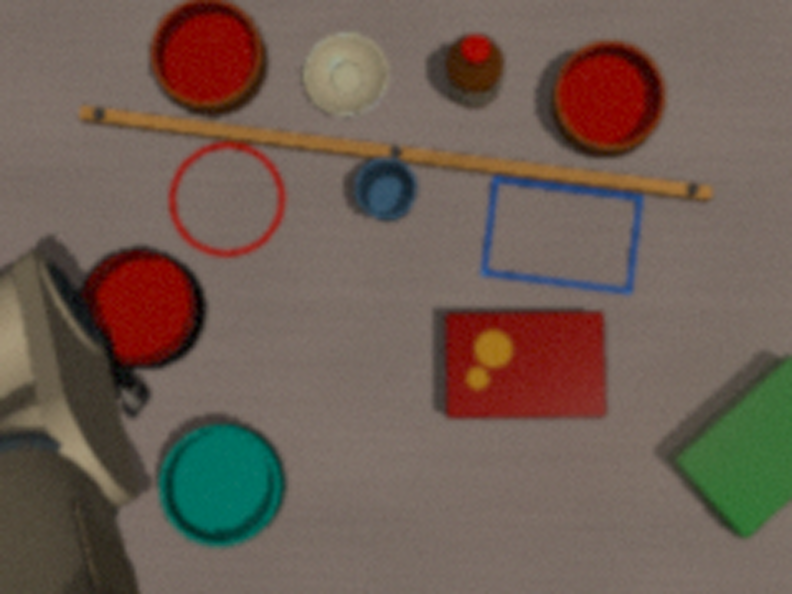

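The bowl is unmoved at about (143,307). The fingers sit behind its left wall, and contact at 66 mm from the centre matches the expected cradle. Next I'll push to the standoff, re-square the gripper, and look.

Run:
```python
from h import *
b=np.array([.5276,.2618]); g=w(.596,.2608); d=(g-b)/np.linalg.norm(g-b)
move_l(p3(g-.065*d,.018),.05); print(get_t(),get_wrist_force())
move_l(p3(g-.10*d,.018),.15)
move_l(p3(g-.10*N,.12),.25,orientation=Rd(-N)); 
print(get_t())
im,dd=snap("top","t2"); im=im.astype(int)
r,gr,bl=im[...,0],im[...,1],im[...,2]
m=((r>gr+50)&(r>bl+50)).astype(np.uint8)
n,l,st,ce=cv2.connectedComponentsWithStats(m)
for i in range(1,n):
    if st[i,4]>60: print(st[i],ce[i].round(1),nt(px2w("top",*ce[i],z=.04)))
a=im[140:230,150:270].astype(np.uint8)[:,:,::-1]
cv2.imwrite('pics/t2c.png',cv2.resize(a,None,fx=6.5,fy=6.5,interpolation=cv2.INTER_CUBIC))
```

```text
8.1 [-0.33051474  0.13433205 -0.68223397]
9.1417
[186 120  33  32 822] [202.  135.5] [0.75225335 0.2946043 ]
[279 130  10  10  80] [283.8 134.6] [0.7884674  0.03759802]
[308 133  33  32 787] [323.9 148.7] [ 0.7593766  -0.09446571]
[191 162  36  40 815] [208.3 180.9] [0.61073331 0.25445118]
[ 275  215   48   32 1435] [298.9 230.4] [ 0.49200589 -0.04717623]
```

View pics/t2c.png

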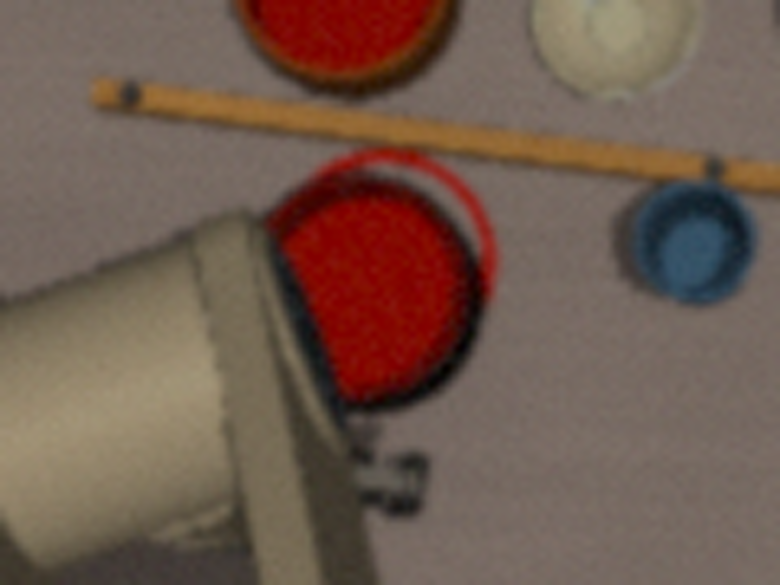

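The arm hides the bowl's left part. Its visible rim runs from about y=170 to 411 with the right edge at x=488, so the centre is about (367,290), offset from the ring as planned.

Run:
```python
from h import *
c=nt(px2w("top",150+367.5/6.5-.5,140+290.5/6.5-.5,z=.065)); print("bowl nt",c,"want n .596->, t .2608", get_eef_pos(), nt(get_eef_pos()), get_wrist_force())
```

```text
bowl nt [0.59619273 0.25563172] want n .596->, t .2608 [0.52095392 0.20654172 0.11925508] [0.49605629 0.26073095] [-0.22204286  0.13358775 -0.23898146]
```

Run:
```python
from h import *
move_gripper(.060)
move_l(p3(w(.515,.2608),.018),.2)
h=move_l(p3(w(.566,.2608),.018),.035,contact_N=6)
print(h,nt(get_eef_pos()),get_wrist_force(),get_t())
move_l(p3(w(.50,.2608),.018),.15)
move_gripper(.085)
move_l(p3(w(.47,.2608),.15),.25)
# onwards to the box, well behind it
R=Rd(-N)
move_ptp(p3(w(.36,-.05),.15),R)
print(get_t(),get_joint_positions())
im,dd=snap("top","t3"); im2=im[135:255,155:365][:,:,::-1]
cv2.imwrite('pics/t3c.png',cv2.resize(im2,None,fx=3.8,fy=3.8,interpolation=cv2.INTER_CUBIC))
```

```text
True [0.55663138 0.26052228] [-1.99051303  0.54736945  0.45399592] 11.2667
14.1083 [-1.41898584e+01  2.99777823e+00  1.28050293e+02  1.26796887e-02
  4.89438807e+01 -9.81056418e+01]
```

View pics/t3c.png

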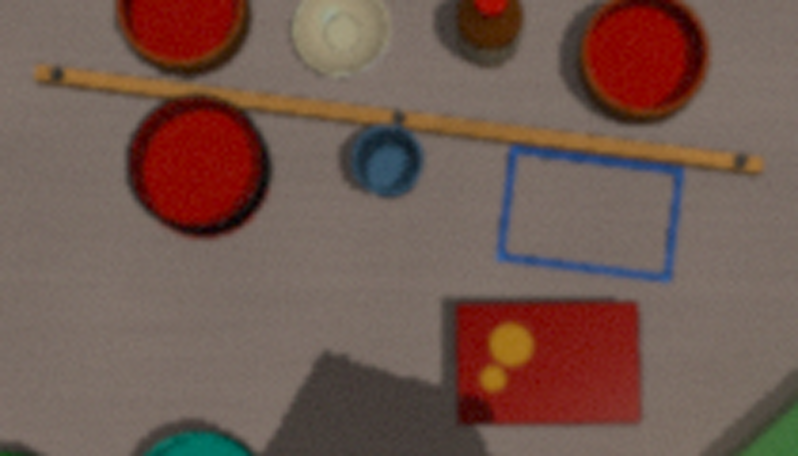

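The bowl's rim now spans x 127–270, y 94–236, so its centre is about (198.5,165) and it touches the rail. The box and teacup are unmoved.

Run:
```python
from h import *
f=lambda u,v,z: nt(px2w("top",155+(u+.5)/3.8-.5,135+(v+.5)/3.8-.5,z=z))
print("bowl",f(198.5,165,.065),"was(first, same method)",nt([.5276,.2618]))
L=[(457,302),(638,302),(641,423),(457,424)]
c=[f(*p,.056) for p in L];print(np.round(c,4).tolist(),np.mean(c,0))
for a,b in((0,1),(3,2)): print("yaw rel rail",np.degrees(np.arctan2(*(c[a]-c[b])))*-1)
for u,v in((683,169),(513,148),(499,259),(671,280)): print("blue",f(u,v,0))
for u,v in((100,88),(198,100),(350,119),(600,150)): print("rail near top edge",f(u,v,.022))
```

```text
bowl [0.61546771 0.25579668] was(first, same method) [0.49679277 0.3163826 ]
[[0.532, 0.0333], [0.5506, -0.1128], [0.4535, -0.1266], [0.434, 0.0208]] [ 0.4925345 -0.0463033]
yaw rel rail 7.274249435677721
yaw rel rail 7.552628795562025
blue [ 0.67387145 -0.143511  ]
blue [0.67339589 0.00294232]
blue [0.57715205 0.00297405]
blue [ 0.57788843 -0.14422701]
rail near top edge [0.6758385  0.35470596]
rail near top edge [0.67625158 0.27159662]
rail near top edge [0.67654054 0.14256322]
rail near top edge [ 0.67716371 -0.06962194]
```

```bash
cat > bowl.py <<'E'
from h import *
from scipy.optimize import least_squares
def rim(name):
    z=np.load('pics/'+name+'.npz');d=z['d']
    pts=np.array([px2w("top",u,v,depth=d[v,u]) for v in range(155,205) for u in range(180,235) if d[v,u]>0])
    q=np.c_[[nt(p) for p in pts],pts[:,2]]
    k=(q[:,2]>.054)&(np.hypot(q[:,0]-.617,q[:,1]-.258)<.075); return q,q[k]
def sil(name):
    # silhouette: find centre whose projected model hull best matches the black/red mask
    im=np.load('pics/'+name+'.npz')['im'].astype(int)
    sub=im[155:205,180:235]; r,g,b=sub[...,0],sub[...,1],sub[...,2]
    m=((r>g+45)&(g<60))|(sub.sum(2)<150)
    m=m.astype(float); vv,uu=np.mgrid[155:205,180:235]
    a=np.linspace(0,2*np.pi,48)
    def cost(c):
        P=[]
        for z,R in((.018,.057),(.056,.057),(.065,.0555)):
            for t in a:
                P.append(w2px("top",p3(w(c[0]+R*np.cos(t),c[1]+R*np.sin(t)),z)))
        h=cv2.convexHull(((np.array(P)-[180,155]+.5)*16).round().astype(np.int32).reshape(-1,1,2)-8)
        k=np.zeros((50*8,55*8),np.uint8)
        h8=((cv2.convexHull(np.array(P,np.float32))-[180,155]+.5)*8).round().astype(np.int32)
        cv2.fillPoly(k,[h8],1); k=cv2.resize(k.astype(np.float32),(55,50),interpolation=cv2.INTER_AREA)
        return np.abs(k-m).sum()
    from scipy.optimize import minimize
    s=minimize(cost,[.617,.258],method='Nelder-Mead',options=dict(initial_simplex=[[.617,.258],[.625,.258],[.617,.267]],maxiter=80))
    return s.x,s.fun,m.sum()
if __name__=="__main__":
    q,k=rim("t3"); print(len(k),np.percentile(k,[2,98],0).round(4).tolist())
    f=least_squares(lambda x:np.hypot(k[:,0]-x[0],k[:,1]-x[1])-x[2],[.617,.258,.055],loss='soft_l1',f_scale=.003);print("rim circle",f.x)
    i=(np.hypot(q[:,0]-.617,q[:,1]-.258)<.04);print("inside z",np.median(q[i,2]))
    print(sil("t3"))
E
python3 bowl.py
```

```text
258 [[0.5636, 0.2043, 0.0554], [0.6711, 0.312, 0.0701]]
rim circle [0.61784603 0.25805538 0.05309593]
inside z 0.02232162387443326
(array([0.61862833, 0.2596573 ]), np.float64(65.0625), np.float64(1062.0))
```

The two bowl fits agree on n≈0.618, t≈0.258–0.260, against a target of 0.619, 0.261, so the bowl is on its ring against the rail. Next is the box. I'll push its long face with both open fingers along a slanted line to about 30 mm short, then square it up.

Run:
```python
from h import *
c=np.array([.4925,-.0463]); g=np.array([.595,-.070]); d=(g-c)/np.linalg.norm(g-c)
D=w(*d); W=lambda p,z:p3(w(*p),z)
R=Rd(-D)
move_l(W(c-.105*d,.12),.2,orientation=R)
move_l(W(c-.105*d,.006),.2)
print(get_t(),get_grip_width(),get_wrist_force())
h=move_l(W(g-.0625*d,.006),.05,contact_N=15)
print(h,nt(get_eef_pos()),get_wrist_force(),get_t())
move_l(W(g-.10*d,.006),.15)
move_l(W(g-.16*d,.13),.25)
print(get_t())
im,dd=snap("top","t4"); im2=im[135:255,155:365][:,:,::-1]
cv2.imwrite('pics/t4c.png',cv2.resize(im2,None,fx=3.8,fy=3.8,interpolation=cv2.INTER_CUBIC))
```

```text
15.275 0.08486308166604141 [-0.47581787  0.14263971  0.04817829]
False [ 0.53412527 -0.05590216] [-2.31112449  0.69291913 -2.49901646] 18.375
19.475
```

View pics/t4c.png

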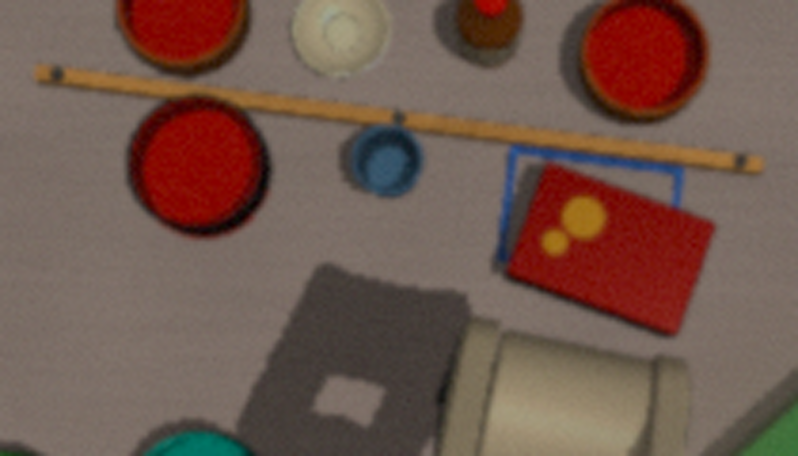

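The box is rotated as intended, with lid corners at (545,163), (715,225), (675,335) and (508,271). The bowl and cup are untouched.

Run:
```python
from h import *
f=lambda u,v,z: nt(px2w("top",155+(u+.5)/3.8-.5,135+(v+.5)/3.8-.5,z=z))
c=[f(*p,.056) for p in((545,163),(715,225),(675,335),(508,271))];print(np.round(c,4).tolist(),np.mean(c,0))
im=np.load('pics/t4.npz')['im'].astype(int);r,g,b=im[...,0],im[...,1],im[...,2]
m=((r>g+45)&(b<90));m[:176]=0;m[:,:286]=0;m[225:]=0;m[:,346:]=0
v,u=np.nonzero(m);W=np.array([nt(px2w("top",x,y,z=.056)) for x,y in zip(u,v)],np.float32)
print(cv2.minAreaRect(W),W.mean(0))
```

```text
[[0.6545, -0.0238], [0.6213, -0.168], [0.5277, -0.1458], [0.5624, -0.0047]] [ 0.59149927 -0.08555324]
((0.6155876517295837, -0.0905890092253685), (0.1487167477607727, 0.1499021053314209), 78.1832504272461) [ 0.59184945 -0.08628151]
```

The box is at n=0.5915, t=-0.086, yaw -13°. It overshot sideways by 16 mm, so I'll square it up 18 mm short of the rail with a slight +t drag and look again.

```bash
cat > box.py <<'E'
from h import *
from scipy.optimize import minimize
def fit(name,x0):
    im=np.load('pics/'+name+'.npz')['im'].astype(float); sub=im[165:235,275:355]
    r,g,b=sub[...,0],sub[...,1],sub[...,2]; m=np.clip((r-g-15)/60,0,1)*(r>b+15)*(np.abs(r-g)>20)
    def cost(x):
        e=np.array([[.0485,.0735],[.0485,-.0735],[-.0485,-.0735],[-.0485,.0735]])
        R=np.array([[np.cos(x[2]),-np.sin(x[2])],[np.sin(x[2]),np.cos(x[2])]])
        P=np.array([w2px("top",p3(w(*(x[:2]+R@q)),.056)) for q in e])
        k=np.zeros((560,640),np.uint8); cv2.fillPoly(k,[((P-[275,165]+.5)*8).round().astype(np.int32)],1)
        return np.abs(cv2.resize(k.astype(np.float32),(80,70),interpolation=cv2.INTER_AREA)-m)[12 if x[0]>.6 else 0:].sum()
    x0=np.array(x0)
    s=minimize(cost,x0,method='Nelder-Mead',options=dict(initial_simplex=[x0,x0+[.01,0,0],x0+[0,.01,0],x0+[0,0,.1]],maxiter=150))
    return s.x[:2],np.degrees(s.x[2]),s.fun
E
python3 - <<'E'
from box import *
print(fit("t4",[.5915,-.0858,-.23]))
W=lambda p,z:p3(w(*p),z)
move_l(W((.49,-.092),.10),.25,orientation=Rd(-N))
move_l(W((.49,-.092),.006),.2)
h=move_l(W((.5445,-.076),.006),.04,contact_N=15)
print(h,nt(get_eef_pos()),get_wrist_force(),get_t())
move_l(W((.51,-.076),.006),.15)
move_l(W((.44,-.076),.13),.25)
im,dd=snap("top","t5"); im2=im[135:255,155:365][:,:,::-1]
cv2.imwrite('pics/t5c.png',cv2.resize(im2,None,fx=3.8,fy=3.8,interpolation=cv2.INTER_CUBIC))
print(get_t(),fit("t5",[.607,-.078,0.]))
E
```

```text
(array([ 0.59151647, -0.08576659]), np.float64(-13.119598789477639), np.float64(248.89895833333333))
False [ 0.54458277 -0.07596486] [-1.26165047  0.03426158 -0.09530446] 22.1917
23.3417 (array([ 0.6115781 , -0.07603764]), np.float64(-5.079060965372941), np.float64(103.95937500000001))
```

View pics/t5c.png

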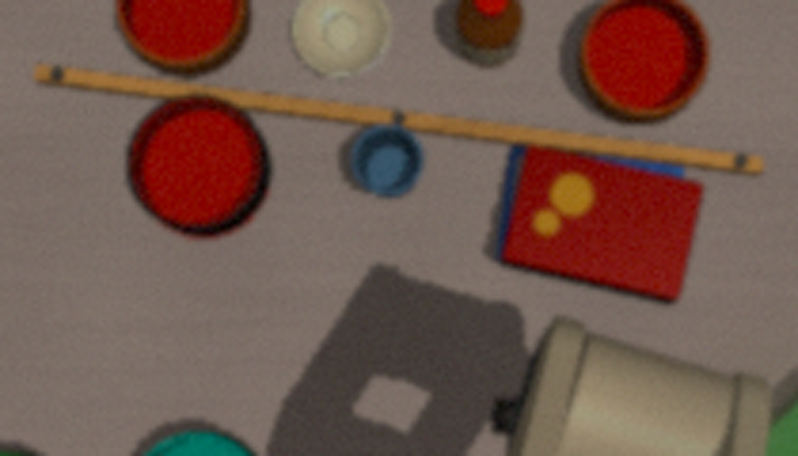

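The box is at n=0.612, t=-0.076, yaw -5° (lid corners (525,148), (703,185), (675,300), (502,264)). I'll nudge its short -t end with the shut fingers, ahead of the centre, so it gains both +t and positive yaw.

Run:
```python
from box import *
W=lambda p,z:p3(w(*p),z)
R=Rd(-N)
move_gripper(0.0)
move_ptp(W((.635,-.205),.13),R)
move_l(W((.635,-.205),.010),.2)
print(get_t())
h=move_l(W((.635,-.158),.010),.03,contact_N=15)
print(h,nt(get_eef_pos()),get_wrist_force(),get_t())
move_l(W((.635,-.195),.010),.15)
move_l(W((.635,-.205),.13),.25)
move_gripper(.085)
move_ptp(W((.44,-.07),.12),R)
snap("top","t6")
print(get_t(),fit("t6",[.612,-.07,-.04]))
```

```text
25.7917
False [ 0.63701998 -0.15903962] [ 1.14363327 -6.75176866  6.87257409] 27.5083
30.3167 (array([ 0.60787993, -0.05736316]), np.float64(-1.0940155586053997), np.float64(99.36458333333333))
```

The box moved further than planned and is now at n=0.608, t=-0.057, yaw -1°; the shut finger linkage bulges outward. I'll bring it back with the flat finger sides on its +t end, with the gripper turned 90° to stay clear of the cup.

Run:
```python
from box import *
W=lambda p,z:p3(w(*p),z)
R=Rd(T)
move_gripper(0.0)
move_ptp(W((.601,.041),.13),R)
move_l(W((.601,.041),.012),.2)
print(get_t(),nt(get_eef_pos()),get_wrist_force())
h=move_l(W((.601,.0180),.012),.02,contact_N=15)
print(h,nt(get_eef_pos()),get_wrist_force(),get_t())
move_l(W((.601,.035),.012),.15)
move_l(W((.601,.041),.13),.25)
move_gripper(.085)
move_ptp(W((.44,-.07),.12),Rd(-N))
snap("top","t7")
print(get_t(),fit("t7",[.608,-.07,0]))
d=np.load('pics/t7.npz')['d']
u,v=w2px("top",p3(w(.608,-.07),.056)).round().astype(int)
for o in(-20,0,20): print(px2w("top",u+o,v,depth=np.median(d[v-2:v+3,u+o-2:u+o+3]))[2])
```

```text
33.4083 [0.60160345 0.04093197] [ 0.6815961  -0.13162109 -0.09836148]
False [0.60105298 0.01793723] [0.39888931 2.97859047 1.26469705] 34.7083
38.0167 (array([ 0.6095904, -0.0707163]), np.float64(0.26572076019129964), np.float64(102.83229166666668))
0.05563597450485336
0.055999069516705635
0.0571376647047388
```

Run:
```python
from box import *
W=lambda p,z:p3(w(*p),z)
move_l(W((.515,-.070),.006),.2)
h=move_l(W((.570,-.070),.006),.03,contact_N=10)
print(h,nt(get_eef_pos()),get_wrist_force(),get_t())
move_l(W((.51,-.070),.006),.15)
move_l(W((.40,-.070),.16),.25)
im,_=snap("top","t8"); im2=im[135:255,155:365][:,:,::-1]
cv2.imwrite('pics/t8c.png',cv2.resize(im2,None,fx=3.8,fy=3.8,interpolation=cv2.INTER_CUBIC))
print(get_t(),fit("t8",[.625,-.07,0]),get_wrist_force())
from bowl import sil; print(sil("t8"))
```

```text
True [ 0.56147605 -0.06972826] [ 0.99312826 -0.5450871  -0.14579724] 40.3
41.75 (array([ 0.62321245, -0.07106465]), np.float64(-0.05838933106821558), np.float64(85.53124999999999)) [ 0.14342138 -0.19403104 -0.40411758]
(array([0.61862833, 0.2596573 ]), np.float64(60.3125), np.float64(1067.0))
```

View pics/t8c.png

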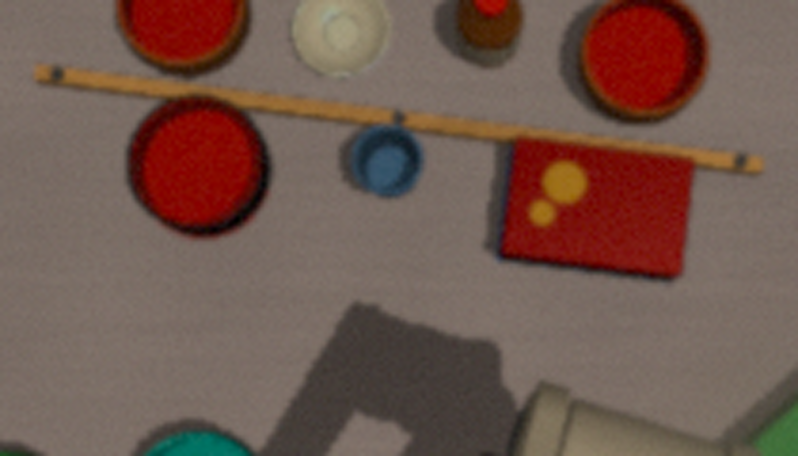

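The lid front edge runs along the rail at (515,140)–(690,165), and the bowl and teacup are in place. The fit may leave a 2 mm gap, so I'll give one slow confirming push, retreat and hand in.

Run:
```python
from box import *
W=lambda p,z:p3(w(*p),z)
move_l(W((.515,-.070),.006),.25)
move_l(W((.553,-.070),.006),.08)
h=move_l(W((.568,-.070),.006),.015,contact_N=18)
print(h,nt(get_eef_pos()),get_wrist_force(),get_t())
move_l(W((.51,-.070),.006),.15)
move_l(W((.40,-.070),.16),.25)
snap("top","t9"); print(fit("t9",[.625,-.07,0]),get_wrist_force(),get_t())
```

```text
True [ 0.56108889 -0.06982535] [-0.53110972 -0.32228658 -0.76838019] 44.05
(array([ 0.62330782, -0.07077326]), np.float64(-0.054294246180178), np.float64(85.671875)) [-0.6574164  -0.23333188 -0.21533116] 45.5
```

```bash
python3 -c "
from cell import *
print(hand_in())"
```

```text
the job is handed in; nothing more can be done
None
```

The job is handed in at about 45.5 s: the bowl was pushed onto its red ring against the rail, then the box onto its blue outline, flush along the rail (camera fits within 3 mm). The teacup is untouched and the gripper is clear; one sideways nudge used the shut fingers' outer linkage and overshot, and I corrected it.

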